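# Put the espresso capsules away in the round coffee-bar caddy and shut it

### The arm

A 6-joint arm with a two-finger parallel gripper is mounted at the origin on the work surface. World frame = base frame: x ahead of the robot, y to its left, z up, the work surface at z = 0. Lengths are in mm, angles in rad, forces in N, time in s.
With the tool pointing down it reaches from about 350 to 775 mm from the base axis. Payload 7.3 kg.
Tool frame: the origin (TCP) lies between the finger pads; the fingertips stand 25 mm ahead of it and the grasp point (between the pads) lies 6 mm ahead of it; z points along the fingers, y is the line along which they close (so a half turn about z gives the same grasp; the last joint's range is limited). The gripper opens to 92 mm and grips with 3 to 60 N. Pads are 19 mm wide; open, the fingers measure 130 mm over their backs; the gripper's body (75 mm by 190 mm) begins 47 mm behind the grasp point.
Start: joints at [1.159, 0.342, 1.524, -0, 1.275, -0.146], TCP at [137.891, 506.585, 251.741] pointing down, gripper open.
Joint ranges: [-2.53, 2.53], [-0.77, 2.02], [0.04, 2.7], [-1, 4.14], [0.28, 2.66], [-3.11, 3.11]. Speed limits (rad/s): [2.57, 2.57, 3.14, 3.14, 3.14, 3.14].

### API

Orientations are given as [roll, pitch, yaw] about the fixed x, y, z axes, in that order (R = Rz(yaw) Ry(pitch) Rx(roll)).
In Python, from plant import bot gives the robot as it stands.
- The arm moves only by the tool play_rows, never from a script. Its argument "commands" is a list of rows, each an object of numbers: "x", "y", "z": the shift along the tool's x, y, z in m; "twist": the turn about the tool's z in degrees. In form: [{"x": .., "y": .., "z": .., "twist": ..}, ...]. A call has exactly 8 rows; each row is the pose to reach, as a shift and turn from the pose commanded when the call began, along the tool's axes at that moment; what a row does not reach only later rows make up. A row lasts 1/10 s, in which the tool goes at most 50 mm and 8.59 degrees, less where a joint would pass 70% of its speed; a pose out of reach is approached as far as the arm can. A call with a gripper value outside its range is refused whole. "jaw" is the closure, from 0 (fully open) to 1 (shut), set as the call begins (left out, the last holds). The fingers move at their own pace and stop on an object; the grip force is fixed at half the most. Time passes only in rows, so rows that repeat a pose let the fingers close, or fill a call up. It gives the time, the measured TCP pose, the force, the opening and the grip force at its end, in the units of the state.
- bot.get_obs(): the state, without advancing time (a new reading comes with each control period).
- bot.capture(name): name is "scene" or "top" or "wrist"; returns a dict with "pixels" (420x560x3 uint8, red, green, blue), "fx", "fy", "cx", "cy" (pixels), "k1" (the pictures are not rectified: a ray, as slopes to the right and down, at radius r is drawn at 1 + k1 r^2 times it, then the intrinsics apply), "eye" and "rotation" of the camera in the world. Camera axes: x right, y down, z forward; pixel columns grow to the right and rows downward; lengths in mm; the calibration is good to about 2 mm. A picture is of the moment at which its call begins. There is no depth.
- bot.close_job(): hands the job in; it is judged then, once.
The state is a dict: "time": time; "joint_positions": joint angles; "dq": joint speeds; "tau": joint torques, N m; "tool_pos": TCP position; "tcp_rot": TCP orientation; "contact_force": force on the tool from outside, world axes, zero at the start; "moment": the same for the moment, N m; "grip_width": finger opening in mm; "finger_force": force on a finger pad.
Only numpy, scipy, OpenCV 4.12 (cv2) and the standard library are available. Lean on these libraries where they do the work, as an engineer would, in place of code of your own. Each camera call takes 0.05 s, during which the arm holds its last target. There are 200 camera calls.

### The job

Two espresso capsules are still standing on the wooden tray beside the round black caddy: turn the caddy's clear cover by its knob until its opening lies wholly over the compartment that already holds a capsule, and drop both capsules in there through the opening. Then turn the cover again, either way, until the opening lies wholly over the caddy's blank, filled-in sector, so that the caddy is shut. Leave the creamer pot on the tray and the jar, jug and stirrer cup on the counter where they stand.

Things in the scene. Friction and masses are not known exactly. Their poses are not given: they have to be found in the camera images.
- caddy: Round black caddy fixed on the counter, 222 mm across, wall 86 mm high, any yaw. Origin: centre of the underside. Inside, 3 mm steel walls from a 30 mm radius hub to the outer wall (inner radius 108 mm) make five sectors of 72 degrees like a pie: the one about the caddy's own +x is blank, filled in solid and topped with a steel plate at the rim; the other four are open compartments, floor 10 mm above the counter
- cover (a joint): Angle of the flat clear cover (radius 113 mm, underside 87 mm and top 90 mm above the counter) about the caddy's axis, rad: 0 = opening centred over the blank sector (shut), growing counter-clockwise seen from above. It turns without end either way, is braked by light friction (0.06 N m) and stays where it is left
- opening (a point): Centre of the cover's one opening, on its top face (90 mm above the counter), 72 mm from the caddy's axis. The opening is a wedge 56 degrees wide, from 36 to 104 mm radius (some 65 mm across, 68 mm long), edged with steel trim standing 2 mm above the cover. The cover's other 304 degrees are clear plastic, through which the contents show
- knob (a point): Point on the axis of the cover's knob, 24 mm above the cover's top face (114 mm above the counter). The knob is a plain upright steel cylinder 40 mm across and 36 mm high, its top 126 mm above the counter, fast to the cover: the cover turns with it, and it can be gripped at any yaw
- blank (a point): Centre of the blank sector, 72 mm from the caddy's axis, 87 mm above the counter. The opening goes over it to shut the caddy
- compartment_1 (a point): Centre of the floor of the compartment 72 degrees counter-clockwise (from above) from the blank, 72 mm from the caddy's axis, 10 mm above the counter. Known only by what stands in it
- compartment_2 (a point): Centre of the floor of the compartment 144 degrees counter-clockwise (from above) from the blank, 72 mm from the caddy's axis, 10 mm above the counter. Known only by what stands in it
- compartment_3 (a point): Centre of the floor of the compartment 216 degrees counter-clockwise (from above) from the blank, 72 mm from the caddy's axis, 10 mm above the counter. Known only by what stands in it
- compartment_4 (a point): Centre of the floor of the compartment 288 degrees counter-clockwise (from above) from the blank, 72 mm from the caddy's axis, 10 mm above the counter. Known only by what stands in it
- stock_capsule: One aluminium espresso capsule, 29 mm high, 12 to 17 g: a 37 mm wide, 2 mm thick flange at the foot, above it a cup tapering from 30 to 25 mm. Origin: on its axis, 14.5 mm above the flange's underside; z along the axis to the narrow end. It stands in any one of the four compartments, 84 mm from the caddy's axis: this is where the capsules belong
- stock_creamer: A small white creamer pot, tapering from 39 mm at the lid on top to 29 mm at the foot, 24 mm high, standing in another compartment. Origin: centre of the underside
- stock_sugar: A paper-wrapped block of sugar, 28 x 20 x 16 mm, in another compartment. Origin: centre of the underside
- stock_honey: A little amber honey jar with a brass cap, 39 mm wide, 37 mm high, in another compartment. Origin: centre of the underside
- tray: Dark wooden serving tray fixed on the counter, 290 x 150 mm, floor 6 mm above the counter, with a 6 mm wide edging up to 12 mm above the counter. Origin: centre of the underside; x along its length. Three places in a row along its x axis (85 mm apart, the middle one at the centre) hold the two capsules and a creamer pot, in any order
- capsule_a: First capsule to put away, standing flange down on the tray: aluminium espresso capsule, 29 mm high, 12 to 17 g: a 37 mm wide, 2 mm thick flange at the foot, above it a cup tapering from 30 to 25 mm. Origin: on its axis, 14.5 mm above the flange's underside; z along the axis to the narrow end
- capsule_b: Second capsule to put away, the same as the first
- creamer: White creamer pot with a peel-off lid standing on the tray, to be left there; wider at the top (39 mm) than at the foot (29 mm), 24 mm high. Origin: centre of the underside
- sugar_jar: Glass sugar jar with a white cap, 84 mm across, 107 mm high, on the counter to one side. To be left alone. Origin: centre of the underside
- milk_jug: Steel milk jug, 76 mm across, 90 mm high, handle to its +y, on the counter to the other side. To be left alone. Origin: centre of the underside
- stirrers: Grey cup of wooden stirrers, 68 mm across, about 110 mm high with the stirrers, beyond the caddy and tray. To be left alone. Origin: centre of the underside

How it is judged (in metres and radians):
On the way, in this order (a step that is already met when the one before it is completed fails the run):
1. the cover's opening lies over the compartment that holds the capsule ((((horizontal distance between stock_capsule and compartment_1 below 0.051 m and height (world z) of stock_capsule below 0.08 m) and horizontal distance between opening and compartment_1 below 0.01 m) or ((horizontal distance between stock_capsule and compartment_2 below 0.051 m and height (world z) of stock_capsule below 0.08 m) and horizontal distance between opening and compartment_2 below 0.01 m) or ((horizontal distance between stock_capsule and compartment_3 below 0.051 m and height (world z) of stock_capsule below 0.08 m) and horizontal distance between opening and compartment_3 below 0.01 m) or ((horizontal distance between stock_capsule and compartment_4 below 0.051 m and height (world z) of stock_capsule below 0.08 m) and horizontal distance between opening and compartment_4 below 0.01 m))), for 0.2 s.
2. one of the two capsules is in that compartment, below the cover ((((horizontal distance between stock_capsule and compartment_1 below 0.051 m and height (world z) of stock_capsule below 0.08 m) and ((horizontal distance between capsule_a and compartment_1 below 0.051 m and height (world z) of capsule_a below 0.08 m) or (horizontal distance between capsule_b and compartment_1 below 0.051 m and height (world z) of capsule_b below 0.08 m))) or ((horizontal distance between stock_capsule and compartment_2 below 0.051 m and height (world z) of stock_capsule below 0.08 m) and ((horizontal distance between capsule_a and compartment_2 below 0.051 m and height (world z) of capsule_a below 0.08 m) or (horizontal distance between capsule_b and compartment_2 below 0.051 m and height (world z) of capsule_b below 0.08 m))) or ((horizontal distance between stock_capsule and compartment_3 below 0.051 m and height (world z) of stock_capsule below 0.08 m) and ((horizontal distance between capsule_a and compartment_3 below 0.051 m and height (world z) of capsule_a below 0.08 m) or (horizontal distance between capsule_b and compartment_3 below 0.051 m and height (world z) of capsule_b below 0.08 m))) or ((horizontal distance between stock_capsule and compartment_4 below 0.051 m and height (world z) of stock_capsule below 0.08 m) and ((horizontal distance between capsule_a and compartment_4 below 0.051 m and height (world z) of capsule_a below 0.08 m) or (horizontal distance between capsule_b and compartment_4 below 0.051 m and height (world z) of capsule_b below 0.08 m))))), for 0.2 s.
3. both capsules are in that compartment, below the cover ((((horizontal distance between stock_capsule and compartment_1 below 0.051 m and height (world z) of stock_capsule below 0.08 m) and ((horizontal distance between capsule_a and compartment_1 below 0.051 m and height (world z) of capsule_a below 0.08 m) and (horizontal distance between capsule_b and compartment_1 below 0.051 m and height (world z) of capsule_b below 0.08 m))) or ((horizontal distance between stock_capsule and compartment_2 below 0.051 m and height (world z) of stock_capsule below 0.08 m) and ((horizontal distance between capsule_a and compartment_2 below 0.051 m and height (world z) of capsule_a below 0.08 m) and (horizontal distance between capsule_b and compartment_2 below 0.051 m and height (world z) of capsule_b below 0.08 m))) or ((horizontal distance between stock_capsule and compartment_3 below 0.051 m and height (world z) of stock_capsule below 0.08 m) and ((horizontal distance between capsule_a and compartment_3 below 0.051 m and height (world z) of capsule_a below 0.08 m) and (horizontal distance between capsule_b and compartment_3 below 0.051 m and height (world z) of capsule_b below 0.08 m))) or ((horizontal distance between stock_capsule and compartment_4 below 0.051 m and height (world z) of stock_capsule below 0.08 m) and ((horizontal distance between capsule_a and compartment_4 below 0.051 m and height (world z) of capsule_a below 0.08 m) and (horizontal distance between capsule_b and compartment_4 below 0.051 m and height (world z) of capsule_b below 0.08 m))))), for 0.2 s.
At the end, for the whole second after the job is handed in: Both capsules lie at rest inside the compartment that already held a capsule, below the cover, and the cover stands still with the centre of its opening within 10 mm (8 degrees) of the centre of the blank sector ((((horizontal distance between stock_capsule and compartment_1 below 0.051 m and height (world z) of stock_capsule below 0.08 m) and ((horizontal distance between capsule_a and compartment_1 below 0.051 m and height (world z) of capsule_a below 0.08 m) and (horizontal distance between capsule_b and compartment_1 below 0.051 m and height (world z) of capsule_b below 0.08 m))) or ((horizontal distance between stock_capsule and compartment_2 below 0.051 m and height (world z) of stock_capsule below 0.08 m) and ((horizontal distance between capsule_a and compartment_2 below 0.051 m and height (world z) of capsule_a below 0.08 m) and (horizontal distance between capsule_b and compartment_2 below 0.051 m and height (world z) of capsule_b below 0.08 m))) or ((horizontal distance between stock_capsule and compartment_3 below 0.051 m and height (world z) of stock_capsule below 0.08 m) and ((horizontal distance between capsule_a and compartment_3 below 0.051 m and height (world z) of capsule_a below 0.08 m) and (horizontal distance between capsule_b and compartment_3 below 0.051 m and height (world z) of capsule_b below 0.08 m))) or ((horizontal distance between stock_capsule and compartment_4 below 0.051 m and height (world z) of stock_capsule below 0.08 m) and ((horizontal distance between capsule_a and compartment_4 below 0.051 m and height (world z) of capsule_a below 0.08 m) and (horizontal distance between capsule_b and compartment_4 below 0.051 m and height (world z) of capsule_b below 0.08 m)))) and horizontal distance between opening and blank below 0.01 m and velocity of joint cover between -0.03 and 0.03 rad/s and linear speed of each of capsule_a, capsule_b below 0.02 m/s); the robot touches nothing.
It fails at once if the creamer pot on the tray is moved by more than 30 mm (distance of creamer from where it was at the start of the episode above 0.03 m).
It fails at once if the sugar jar is moved by more than 30 mm (distance of sugar_jar from where it was at the start of the episode above 0.03 m).
It fails at once if the milk jug is moved by more than 30 mm (distance of milk_jug from where it was at the start of the episode above 0.03 m).
It fails at once if the stirrer cup is moved by more than 30 mm (distance of stirrers from where it was at the start of the episode above 0.03 m).
It also fails if it takes over 72 s, if anything falls off the work surface, if the arm or the gripper's body presses on something with over 40 N, if the wrist force passes 120 N, or if a joint passes its speed limit or range.

## Working session

There is one attempt and no reset: what is moved stays moved. The work goes in short steps, Python scripts to look and compute and a tool call to move; the robot and the scene stay as the last step left them, time stands still between calls to the robot, and variables do not carry over. Pictures are saved under pics/ and viewed, at most 10 in all, crops included, and the job is handed in when it is done.

Besides the shell and the picture viewer there is one more tool, called after "Emit:" as a command line: name --argument value ..., lists and objects as JSON in quotes. play_rows: Moves the arm, as the interface text tells. Its arguments: {"type":"object","properties":{"commands":{"type":"array"},"jaw":{"type":"number"}},"required":["commands"]}

```bash
mkdir -p pics; ls; cat > h.py <<'E'
import numpy as np, cv2
from plant import bot
def grab(n,f=None):
    c=bot.capture(n)
    if f: cv2.imwrite('pics/'+f,c['pixels'][:,:,::-1])
    return c
def K(c): return np.array([[c['fx'],0,c['cx']],[0,c['fy'],c['cy']],[0,0,1.]]), np.array([c['k1'],0,0,0.])
def ray(c,uv,z):
    k,d=K(c); p=cv2.undistortPoints(np.array(uv,float).reshape(-1,1,2),k,d).reshape(-1,2)
    w=np.c_[p,np.ones(len(p))]@np.array(c['rotation']).T; e=np.array(c['eye'])
    return e+w*((z-e[2])/w[:,2])[:,None]
def proj(c,P):
    R=np.array(c['rotation']); q=(np.array(P,float).reshape(-1,3)-c['eye'])@R
    k,d=K(c); return cv2.projectPoints(q,np.zeros(3),np.zeros(3),k,d)[0].reshape(-1,2)
E
python3 - <<'E'
from h import *
for n in('top','scene'):
    c=grab(n,n+'0.png'); print(n,c['eye'],c['rotation'],c['fx'],c['k1'])
o=bot.get_obs(); print(o)
E
```

```text
pics
top [ 427.34571199  -11.36173776 1154.2565314 ] [-2.96386015e+00  4.88424258e-04 -1.56795884e+00] 458.3959292305391 0.0260618325770133
scene [1422.43793027 -334.46471484 1115.04887818] [-2.43412769 -0.00898935  1.20463735] 505.9560068884882 -0.0964707015371354
{'time': 0.1, 'joint_positions': array([ 1.15900695e+00,  3.42619213e-01,  1.52491444e+00,  2.45540846e-05,
        1.27541479e+00, -1.46012383e-01]), 'dq': array([ 3.45880746e-05, -3.88464209e-03, -2.67886507e-03,  1.23695655e-03,
        6.81040760e-04, -4.97970131e-04]), 'tau': array([ 1.62307097e-03, -4.31997728e+01, -2.44696999e+01,  7.19710300e-02,
        5.25754457e-02, -5.60287765e-05]), 'tool_pos': array([137.74043215, 506.26652284, 251.1344651 ]), 'tcp_rot': array([-3.14025470e+00, -2.20491239e-04,  2.87580835e+00]), 'contact_force': array([ 0.03643627,  0.61731972, -0.04281288]), 'moment': array([ 0.04884246, -0.0032536 , -0.01813115]), 'finger_force': 0.0, 'grip_width': 91.95575473016143}
```

```bash
sed -i "s/np.array(c\['rotation'\])/RR(c)/g" h.py; cat >> h.py <<'E'
from scipy.spatial.transform import Rotation
def RR(c): return Rotation.from_euler('xyz',c['rotation']).as_matrix()
E
python3 -c "
import cv2;i=cv2.imread('pics/top0.png');cv2.imwrite('pics/top0b.png',cv2.resize(i,(784,588),interpolation=3))"
```

```text
(no output)
```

View pics/top0b.png

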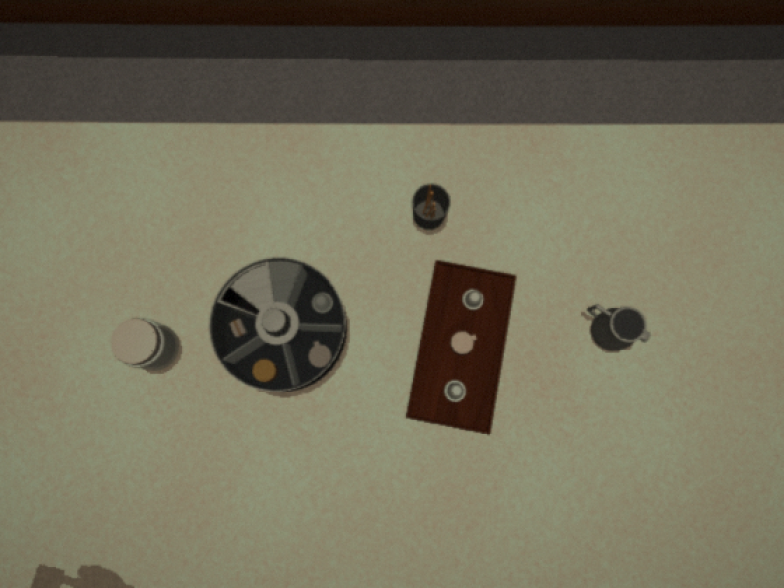

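View pics/scene0.png

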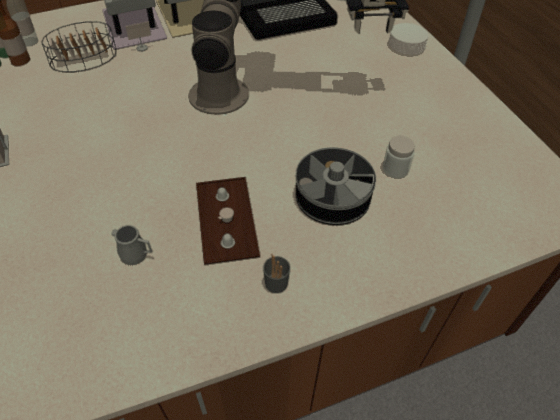

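```bash
python3 - <<'E'
from h import *
i=cv2.imread('pics/top0.png')
c=i[175:290,140:260]; cv2.imwrite('pics/cad.png',cv2.resize(np.clip(c*1.6,0,255).astype(np.uint8),None,fx=5,fy=5,interpolation=cv2.INTER_CUBIC))
c=bot.capture('top')
s=np.array
print('knob',ray(c,s([[274,320]])/1.4,126),'caddy c',ray(c,s([[278,324]])/1.4,88))
print('caps',ray(c,s([[473,299],[455,391],[462,342]])/1.4,28))
# automatic: bright low-saturation blobs on tray
h=cv2.cvtColor(i,cv2.COLOR_BGR2HSV); tray=cv2.inRange(h,(0,90,0),(15,255,90)); 
cs,_=cv2.findContours(tray[150:330,280:380],0,2); t=max(cs,key=cv2.contourArea)+[280,150]; r=cv2.minAreaRect(t); print(r)
b=cv2.boxPoints(r); q=ray(c,b,12); print(q, [np.linalg.norm(q[k]-q[k-1]) for k in range(4)], q.mean(0))
E
```

```text
knob [[574.13767694 176.25925224 126.        ]] caddy c [[572.81868559 176.26969777  88.        ]]
caps [[ 626.85242318 -158.96527815   28.        ]
 [ 464.57317853 -124.39585506   28.        ]
 [ 549.93756063 -138.0541484    28.        ]]
((329.927978515625, 247.6051483154297), (60.999977111816406, 115.29695892333984), 10.437475204467773)
[[ 417.6691666   -38.39837394   12.        ]
 [ 702.71745654  -92.27862426   12.        ]
 [ 674.19663432 -244.57476775   12.        ]
 [ 391.8267273  -184.35869962   12.        ]] [np.float64(148.23038939897933), np.float64(290.0958616978837), np.float64(154.94370791511017), np.float64(288.7191355801178)] [ 546.60249619 -139.90261639   12.        ]
```

View pics/cad.png

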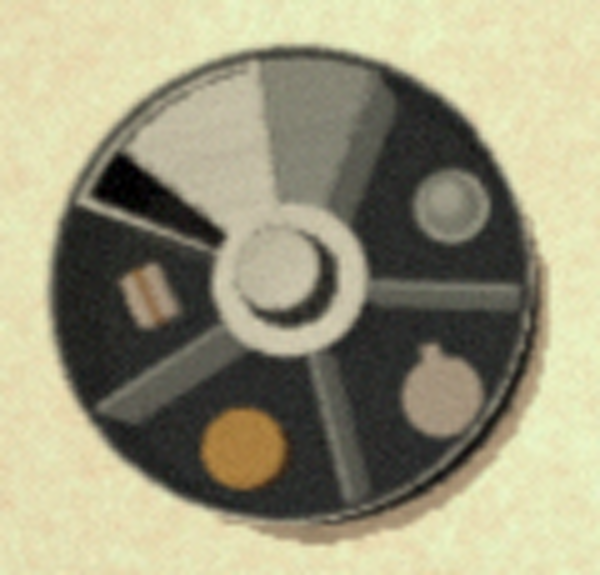

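```bash
python3 - <<'E'
from h import *
c=bot.capture('top')
def w(u,z): return ray(c,np.array(u,float)/5+[140,175],z)[:,:2]
o=w([[290,282]],88)[0]; print(o, w([[277,267]],126))
def ang(l,u,z):
    d=w(u,z)-o; print(l,np.degrees(np.arctan2(d[:,1],d[:,0])),np.hypot(*d.T))
ang('open edges outer',[[80,202],[258,60]],90)
ang('plate edges outer',[[120,152],[380,70]],87)
ang('walls top outer',[[520,285],[365,495],[98,408]],87)
ang('capsule',[[451,205]],38)
ang('others',[[442,398],[244,449],[150,296]],30)
# capsules on tray
im=c['pixels']; g=im.astype(int).sum(2); m=((im[:,:,1]>im[:,:,0]*0.75)&(g>200)).astype(np.uint8)
for x,y in [(338,213),(325,279),(330,244)]:
    s=m[y-16:y+17,x-16:x+17]; n,l,st,ce=cv2.connectedComponentsWithStats(s)
    k=1+np.argmax(st[1:,4]); u=ce[k]+[x-16,y-16]; print(u,st[k],ray(c,[u],12))
E
```

```text
[572.88301499 177.60942499] [[574.52754614 176.98304347]]
open edges outer [69.382175    9.84818114] [106.34060691 107.85148177]
plate edges outer [ 53.1084499  -21.01095325] [103.35228972 109.54550957]
walls top outer [ -90.53931619 -159.07323974  124.12717655] [107.72650838 105.87022022 105.22773091]
capsule [-56.77530191] [82.81124933]
others [-126.67372022  158.10076354   89.42632915] [82.3926752  80.03108149 79.00603358]
[337.50967742 213.22580645] [  8   9  15  15 155] [[ 630.57213126 -160.2019875    12.        ]]
[324.89772727 278.91477273] [  8   9  16  15 176] [[ 466.00554042 -125.76411876   12.        ]]
[330.13425926 244.17592593] [  8   9  18  16 216] [[ 551.95549053 -140.19411644   12.        ]]
```

```bash
cat >> h.py <<'E'
def go(x,y,z,cmd=None):
    o=bot.get_obs(); R=RR({'rotation':o['tcp_rot']}); d=np.array([x,y,z])-o['tool_pos']
    print('shift',np.round(R.T@d/1000,4),'pos',o['tool_pos'].round(1),'yaw',np.degrees(o['tcp_rot'][2]).round(2),'q6',o['joint_positions'][5].round(2),'w',o['grip_width'],o['time'])
E
python3 -c "
from h import *
go(573.5,177.3,200)"
```

```text
shift [-0.5068 -0.203   0.0514] pos [137.8 506.4 251.3] yaw 164.77 q6 -0.15 w 91.88770426617944 0.2
```

Emit:
play_rows --commands '[{"x": -0.045,"y": -0.018,"z": 0,"twist": 0},{"x": -0.09,"y": -0.036,"z": 0,"twist": 0},{"x": -0.135,"y": -0.054,"z": 0,"twist": 0},{"x": -0.18,"y": -0.072,"z": 0,"twist": 0},{"x": -0.225,"y": -0.09,"z": 0,"twist": 0},{"x": -0.27,"y": -0.108,"z": 0,"twist": 0},{"x": -0.315,"y": -0.126,"z": 0,"twist": 0},{"x": -0.36,"y": -0.144,"z": 0,"twist": 0}]' --jaw 0

```text
time: 1.0
tool_pos: [448.7, 271.6, 251.7]
tcp_rot: [3.141, -0.0, 2.876]
contact_force: [-0.0, 1.6, 0.1]
grip_width: 92.0
finger_force: 0.0
```

Emit:
play_rows --commands '[{"x": -0.04,"y": -0.016,"z": 0.01,"twist": 0},{"x": -0.08,"y": -0.032,"z": 0.02,"twist": 0},{"x": -0.115,"y": -0.046,"z": 0.03,"twist": 0},{"x": -0.14,"y": -0.056,"z": 0.04,"twist": 0},{"x": -0.147,"y": -0.059,"z": 0.051,"twist": 0},{"x": -0.147,"y": -0.059,"z": 0.051,"twist": 0},{"x": -0.147,"y": -0.059,"z": 0.051,"twist": 0},{"x": -0.147,"y": -0.059,"z": 0.051,"twist": 0}]'

```text
time: 1.8
tool_pos: [573.1, 178.7, 201.5]
tcp_rot: [3.141, 0.001, 2.877]
contact_force: [0.0, 0.4, 0.4]
grip_width: 91.6
finger_force: 0.0
```

```bash
python3 -c "
from h import *
c=grab('wrist','w1.png');print(c['eye'],c['rotation'],c['fx'])
go(573.5,177.3,120); print(proj(c,[[573.5,177.3,126],[573,177.5,90]]))"
```

```text
[495.4383999  197.79564611 334.76104538] [ 2.83889488e+00 -1.52356090e-03  1.30640516e+00] 325.0936054449276
shift [-0.0006 -0.0013  0.0817] pos [573.2 178.7 201.7] yaw 164.86 q6 -1.13 w 91.68777880459582 1.85
[[280.74946295 231.69126301]
 [280.70148646 214.64039838]]
```

View pics/w1.png

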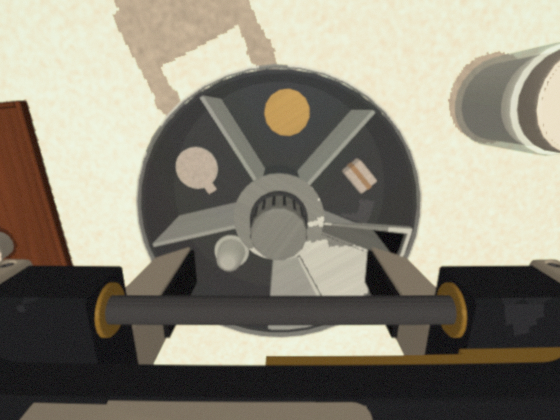

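The wrist view shows the knob top at about (278, 233), against a predicted (281, 232). The opening is at lower right and the stocked capsule at (232, 252). The estimate holds, so I'll lower and grip.

Emit:
play_rows --commands '[{"x": 0,"y": -0.001,"z": 0.03,"twist": 0},{"x": 0,"y": -0.001,"z": 0.06,"twist": 0},{"x": 0,"y": -0.001,"z": 0.08,"twist": 0},{"x": 0,"y": -0.001,"z": 0.08,"twist": 0},{"x": 0,"y": -0.001,"z": 0.08,"twist": 0},{"x": 0,"y": -0.001,"z": 0.08,"twist": 0},{"x": 0,"y": -0.001,"z": 0.08,"twist": 0},{"x": 0,"y": -0.001,"z": 0.08,"twist": 0}]'

```text
time: 2.65
tool_pos: [573.9, 176.7, 121.8]
tcp_rot: [3.141, 0.002, 2.876]
contact_force: [0.9, 0.2, 0.3]
grip_width: 91.8
finger_force: 0.0
```

Emit:
play_rows --commands '[{"x": 0,"y": 0,"z": 0,"twist": 0},{"x": 0,"y": 0,"z": 0,"twist": 0},{"x": 0,"y": 0,"z": 0,"twist": 0},{"x": 0,"y": 0,"z": 0,"twist": 0},{"x": 0,"y": 0,"z": 0,"twist": 0},{"x": 0,"y": 0,"z": 0,"twist": 0},{"x": 0,"y": 0,"z": 0,"twist": 0},{"x": 0,"y": 0,"z": 0,"twist": 0}]' --jaw 1

```text
time: 3.45
tool_pos: [573.6, 177.0, 120.7]
tcp_rot: [3.141, 0.0, 2.876]
contact_force: [0.7, 2.7, -0.8]
grip_width: 39.9
finger_force: 30.0
```

Gripped (39.9 mm opening, no side load). Turn 95° clockwise.

Emit:
play_rows --commands '[{"x": 0,"y": 0,"z": 0,"twist": 6},{"x": 0,"y": 0,"z": 0,"twist": 12},{"x": 0,"y": 0,"z": 0,"twist": 18},{"x": 0,"y": 0,"z": 0,"twist": 24},{"x": 0,"y": 0,"z": 0,"twist": 30},{"x": 0,"y": 0,"z": 0,"twist": 36},{"x": 0,"y": 0,"z": 0,"twist": 42},{"x": 0,"y": 0,"z": 0,"twist": 48}]'

```text
time: 4.25
tool_pos: [574.3, 177.8, 120.7]
tcp_rot: [3.139, -0.001, 2.034]
contact_force: [5.0, 5.6, -3.9]
grip_width: 39.6
finger_force: 30.0
```

Emit:
play_rows --commands '[{"x": 0,"y": 0,"z": 0,"twist": 7},{"x": 0,"y": 0,"z": 0,"twist": 14},{"x": 0,"y": 0,"z": 0,"twist": 21},{"x": 0,"y": 0,"z": 0,"twist": 28},{"x": 0,"y": 0,"z": 0,"twist": 35},{"x": 0,"y": 0,"z": 0,"twist": 42},{"x": 0,"y": 0,"z": 0,"twist": 47},{"x": 0,"y": 0,"z": 0,"twist": 47}]'

```text
time: 5.05
tool_pos: [575.3, 177.8, 120.7]
tcp_rot: [3.138, -0.004, 1.215]
contact_force: [8.7, 5.6, -5.0]
grip_width: 39.9
finger_force: 30.0
```

Emit:
play_rows --commands '[{"x": 0,"y": 0,"z": 0,"twist": 0},{"x": 0,"y": 0,"z": 0,"twist": 0},{"x": 0,"y": 0,"z": 0,"twist": 0},{"x": 0,"y": 0,"z": 0,"twist": 0},{"x": 0,"y": 0,"z": 0,"twist": 0},{"x": 0,"y": 0,"z": 0,"twist": 0},{"x": 0,"y": 0,"z": 0,"twist": 0},{"x": 0,"y": 0,"z": 0,"twist": 0}]' --jaw 0

```text
time: 5.85
tool_pos: [573.5, 176.6, 120.8]
tcp_rot: [3.142, -0.0, 1.218]
contact_force: [-0.7, 1.0, -0.5]
grip_width: 91.2
finger_force: 0.0
```

Emit:
play_rows --commands '[{"x": 0,"y": 0,"z": -0.03,"twist": 0},{"x": 0,"y": 0,"z": -0.06,"twist": 0},{"x": 0,"y": 0,"z": -0.08,"twist": 0},{"x": 0,"y": 0,"z": -0.08,"twist": 0},{"x": 0,"y": 0,"z": -0.08,"twist": 0},{"x": 0,"y": 0,"z": -0.08,"twist": 0},{"x": 0,"y": 0,"z": -0.08,"twist": 0},{"x": 0,"y": 0,"z": -0.08,"twist": 0}]'

```text
time: 6.65
tool_pos: [573.1, 176.5, 199.7]
tcp_rot: [-3.14, 0.001, 1.218]
contact_force: [-0.1, 0.0, 0.1]
grip_width: 91.6
finger_force: 0.0
```

```bash
python3 -c "
from h import *
c=grab('wrist','w2.png');print(c['eye'],c['rotation'],c['fx'])
np.save('w2.npy',c,allow_pickle=True)
go(466,-125.5,200)"
```

```text
[601.72188608 250.36246367 332.936225  ] [ 2.83967477e+00  1.47218362e-03 -3.53173577e-01] 325.0936054449276
shift [-3.205e-01  3.800e-03  1.000e-04] pos [573.3 176.5 199.9] yaw 69.77 q6 0.52 w 91.88718201690021 6.7
```

View pics/w2.png

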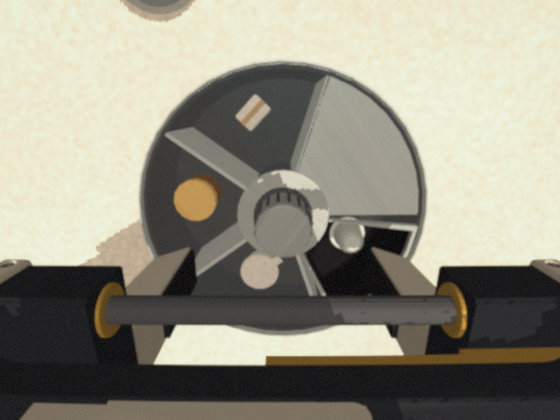

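The opening is now over the capsule's compartment, with trim edges near (413, 228) and (310, 275). The blank plate's edges run through (328, 77) and (418, 214).

```bash
python3 - <<'E'
from h import *
c=np.load('w2.npy',allow_pickle=True).item()
o=np.array([573.2,177.3])
def ang(l,u,z):
    d=ray(c,u,z)[:,:2]-o; print(l,np.degrees(np.arctan2(d[:,1],d[:,0])).round(1),np.hypot(*d.T).round(1))
ang('rim LR top',[[142,197],[425,197],[282,63]],87)
ang('blank',[[328,77],[418,214]],87)
ang('open',[[413,228],[330,225],[318,293],[304,265]],91)
ang('stock cap',[[347,235]],35)
h=cv2.cvtColor(c['pixels'],cv2.COLOR_RGB2HSV)
t=grab('top','t2.png')
i=t['pixels'][175:290,140:260]; cv2.imwrite('pics/t2c.png',cv2.resize(np.clip(i[:,:,::-1]*1.6,0,255).astype(np.uint8),None,fx=5,fy=5,interpolation=2))
E
```

```text
rim LR top [153.1 -13.9  68.6] [108.5 115.6 109.4]
blank [ 50.6 -20.9] [106.2 111.1]
open [-26.5 -33.1 -85.1 -85.2] [107.5  41.5  77.9  48.8]
stock cap [-51.2] [77.8]
```

Opening centre is at -55.8° against the compartment's -56.5°. Now I'll go above the near capsule, with the fingers closing across the tray.

Emit:
play_rows --commands '[{"x": -0.04,"y": 0,"z": 0,"twist": -8},{"x": -0.08,"y": 0,"z": 0,"twist": -16},{"x": -0.12,"y": 0,"z": 0,"twist": -24},{"x": -0.16,"y": 0.001,"z": 0,"twist": -32},{"x": -0.2,"y": 0.002,"z": 0,"twist": -40},{"x": -0.24,"y": 0.003,"z": 0,"twist": -48},{"x": -0.28,"y": 0.004,"z": 0,"twist": -56},{"x": -0.32,"y": 0.004,"z": 0,"twist": -64}]' --jaw 0.3

```text
time: 7.55
tool_pos: [466.3, -125.7, 200.8]
tcp_rot: [3.141, 0.0, 2.337]
contact_force: [1.2, -0.0, -0.5]
grip_width: 64.2
finger_force: 0.0
```

Emit:
play_rows --commands '[{"x": 0,"y": 0,"z": 0.02,"twist": -8},{"x": 0,"y": 0,"z": 0.04,"twist": -16},{"x": 0,"y": 0,"z": 0.06,"twist": -24},{"x": 0,"y": 0,"z": 0.06,"twist": -32},{"x": 0,"y": 0,"z": 0.06,"twist": -35},{"x": 0,"y": 0,"z": 0.06,"twist": -35},{"x": 0,"y": 0,"z": 0.06,"twist": -35},{"x": 0,"y": 0,"z": 0.06,"twist": -35}]'

```text
time: 8.35
tool_pos: [467.0, -124.2, 140.8]
tcp_rot: [3.142, 0.0, 2.941]
contact_force: [-1.2, 0.5, 0.6]
grip_width: 64.1
finger_force: 0.0
```

```bash
python3 -c "
from h import *
c=grab('wrist','w3.png')
np.save('w3.npy',c,allow_pickle=True)
go(465.5,-125.3,35); print(proj(c,[[465.5,-125.3,35],[465.5,-125.3,8],[551,-140,30]]))"
```

```text
shift [ 0.0013 -0.0014  0.1058] pos [ 467.  -124.2  140.8] yaw 168.54 q6 -1.79 w 63.84906077286782 8.4
[[280.63698474 215.18155622]
 [280.57822021 205.2876954 ]
 [283.60285144 307.99061456]]
```

View pics/w3.png

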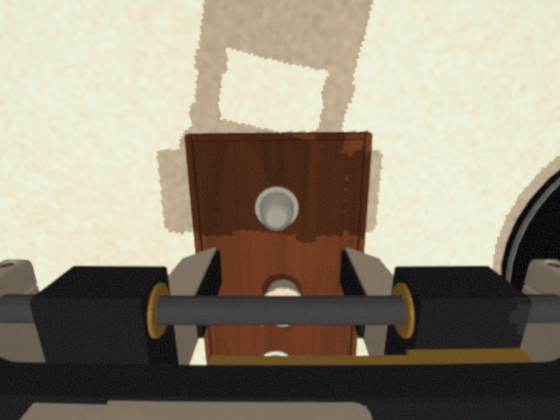

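Capsule flange at (277, 208), its top at (277, 214): about 2.5 mm further in −y than estimated. Correct, descend and grip.

Emit:
play_rows --commands '[{"x": 0,"y": -0.003,"z": 0.02,"twist": 0},{"x": 0,"y": -0.003,"z": 0.045,"twist": 0},{"x": 0,"y": -0.003,"z": 0.07,"twist": 0},{"x": 0,"y": -0.003,"z": 0.09,"twist": 0},{"x": 0,"y": -0.003,"z": 0.102,"twist": 0},{"x": 0,"y": -0.003,"z": 0.105,"twist": 0},{"x": 0,"y": -0.003,"z": 0.105,"twist": 0},{"x": 0,"y": -0.003,"z": 0.105,"twist": 0}]'

```text
time: 9.2
tool_pos: [467.0, -127.4, 36.5]
tcp_rot: [-3.141, 0.002, 2.942]
contact_force: [0.0, -0.8, 0.4]
grip_width: 64.0
finger_force: 0.0
```

Emit:
play_rows --commands '[{"x": 0,"y": 0,"z": 0,"twist": 0},{"x": 0,"y": 0,"z": 0,"twist": 0},{"x": 0,"y": 0,"z": 0,"twist": 0},{"x": 0,"y": 0,"z": 0,"twist": 0},{"x": 0,"y": 0,"z": 0,"twist": 0},{"x": 0,"y": 0,"z": 0,"twist": 0},{"x": 0,"y": 0,"z": 0,"twist": 0},{"x": 0,"y": 0,"z": 0,"twist": 0}]' --jaw 1

```text
time: 10.0
tool_pos: [466.4, -127.1, 35.7]
tcp_rot: [3.142, 0.0, 2.942]
contact_force: [-0.1, 0.2, 1.1]
grip_width: 27.0
finger_force: 29.8
```

Emit:
play_rows --commands '[{"x": 0,"y": 0,"z": -0.02,"twist": 0},{"x": 0,"y": 0,"z": -0.05,"twist": 0},{"x": 0,"y": 0,"z": -0.08,"twist": 0},{"x": 0,"y": 0,"z": -0.11,"twist": 0},{"x": 0,"y": 0,"z": -0.135,"twist": 0},{"x": 0,"y": 0,"z": -0.135,"twist": 0},{"x": 0,"y": 0,"z": -0.135,"twist": 0},{"x": 0,"y": 0,"z": -0.135,"twist": 0}]'

```text
time: 10.8
tool_pos: [465.6, -126.9, 169.5]
tcp_rot: [3.141, -0.002, 2.942]
contact_force: [0.7, -0.7, -1.0]
grip_width: 27.1
finger_force: 29.8
```

```bash
python3 -c "
from h import *
go(621.4,125.5,170)"
```

```text
shift [-0.1027  0.2782 -0.0005] pos [ 465.6 -126.9  169.5] yaw 168.58 q6 -1.8 w 27.08935571229352 10.8
```

Emit:
play_rows --commands '[{"x": -0.0128,"y": 0.0348,"z": 0,"twist": 5.6},{"x": -0.0256,"y": 0.0695,"z": 0,"twist": 11.2},{"x": -0.0385,"y": 0.1043,"z": 0,"twist": 16.8},{"x": -0.0513,"y": 0.139,"z": 0,"twist": 22.4},{"x": -0.064,"y": 0.174,"z": 0,"twist": 28},{"x": -0.077,"y": 0.209,"z": 0,"twist": 33.6},{"x": -0.09,"y": 0.243,"z": 0,"twist": 39.2},{"x": -0.103,"y": 0.278,"z": 0,"twist": 44.6}]'

```text
time: 11.6
tool_pos: [622.3, 126.2, 168.7]
tcp_rot: [-3.139, -0.001, 2.16]
contact_force: [0.1, -1.1, 0.0]
grip_width: 27.1
finger_force: 29.8
```

Emit:
play_rows --commands '[{"x": 0,"y": 0,"z": 0.02,"twist": 0},{"x": 0,"y": 0,"z": 0.035,"twist": 0},{"x": 0,"y": 0,"z": 0.045,"twist": 0},{"x": 0,"y": 0,"z": 0.049,"twist": 0},{"x": 0,"y": 0,"z": 0.049,"twist": 0},{"x": 0,"y": 0,"z": 0.049,"twist": 0},{"x": 0,"y": 0,"z": 0.049,"twist": 0},{"x": 0,"y": 0,"z": 0.049,"twist": 0}]'

```text
time: 12.4
tool_pos: [622.7, 124.8, 122.5]
tcp_rot: [3.14, 0.001, 2.164]
contact_force: [1.1, -0.3, 0.6]
grip_width: 26.8
finger_force: 29.8
```

```bash
python3 -c "
from h import *
go(621.4,125.5,120)
c=grab('wrist','w4.png')"
```

```text
shift [ 0.0013 -0.0007  0.0025] pos [622.7 124.8 122.5] yaw 123.97 q6 -0.52 w 26.802277863941008 12.4
```

View pics/w4.png

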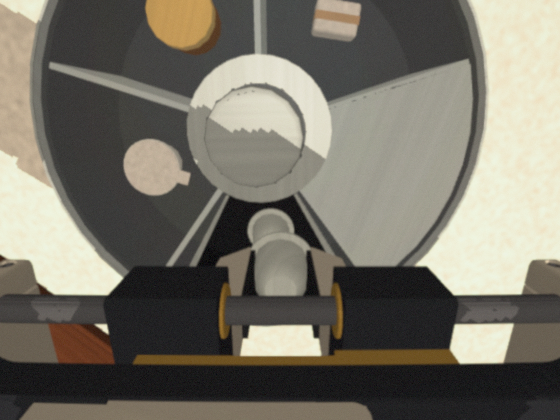

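The held capsule, at about (281, 255), is over the opening, with the stock capsule at (270, 228) beyond it. Release.

Emit:
play_rows --commands '[{"x": 0,"y": 0,"z": 0,"twist": 0},{"x": 0,"y": 0,"z": 0,"twist": 0},{"x": 0,"y": 0,"z": 0,"twist": 0},{"x": 0,"y": 0,"z": 0,"twist": 0},{"x": 0,"y": 0,"z": 0,"twist": 0},{"x": 0,"y": 0,"z": 0,"twist": 0},{"x": 0,"y": 0,"z": 0,"twist": 0},{"x": 0,"y": 0,"z": 0,"twist": 0}]' --jaw 0.3

```text
time: 13.25
tool_pos: [622.3, 125.0, 121.7]
tcp_rot: [3.142, -0.0, 2.164]
contact_force: [1.3, -1.1, -0.2]
grip_width: 64.3
finger_force: 0.0
```

Emit:
play_rows --commands '[{"x": 0,"y": 0,"z": -0.03,"twist": 0},{"x": 0,"y": 0,"z": -0.06,"twist": 0},{"x": 0,"y": 0,"z": -0.08,"twist": 0},{"x": 0,"y": 0,"z": -0.08,"twist": 0},{"x": 0,"y": 0,"z": -0.08,"twist": 0},{"x": 0,"y": 0,"z": -0.08,"twist": 0},{"x": 0,"y": 0,"z": -0.08,"twist": 0},{"x": 0,"y": 0,"z": -0.08,"twist": 0}]'

```text
time: 14.05
tool_pos: [622.0, 124.9, 200.6]
tcp_rot: [-3.14, -0.001, 2.164]
contact_force: [-0.1, 0.1, 0.4]
grip_width: 64.2
finger_force: 0.0
```

```bash
python3 -c "
from h import *
go(629,-160,200)
c=grab('wrist','w5.png')"
```

```text
shift [-0.2402 -0.1534  0.0006] pos [622.  124.9 200.6] yaw 123.98 q6 -0.52 w 64.17288901794943 14.05
```

View pics/w5.png

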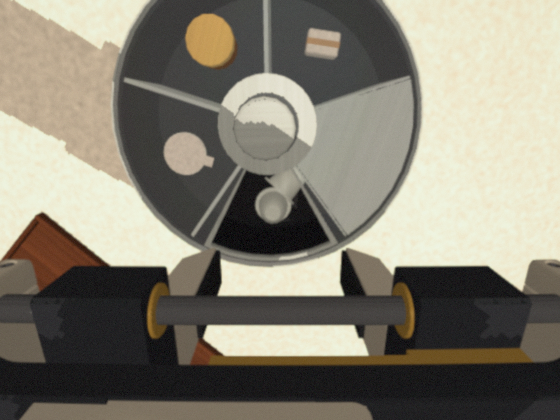

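The first capsule dropped in and lies at (287, 187), between the stock capsule and the hub. On to the second.

Emit:
play_rows --commands '[{"x": -0.03,"y": -0.0193,"z": 0,"twist": -5.6},{"x": -0.06,"y": -0.0385,"z": 0,"twist": -11.2},{"x": -0.09,"y": -0.058,"z": 0,"twist": -16.8},{"x": -0.12,"y": -0.077,"z": 0,"twist": -22.4},{"x": -0.15,"y": -0.096,"z": 0,"twist": -28},{"x": -0.18,"y": -0.115,"z": 0,"twist": -33.6},{"x": -0.21,"y": -0.134,"z": 0,"twist": -39.2},{"x": -0.241,"y": -0.153,"z": 0,"twist": -44.6}]'

```text
time: 14.9
tool_pos: [630.0, -161.8, 201.4]
tcp_rot: [3.141, -0.0, 2.946]
contact_force: [0.0, -1.0, -0.7]
grip_width: 64.3
finger_force: 0.0
```

Emit:
play_rows --commands '[{"x": 0,"y": 0,"z": 0.02,"twist": 0},{"x": 0,"y": 0,"z": 0.04,"twist": 0},{"x": 0,"y": 0,"z": 0.06,"twist": 0},{"x": 0,"y": 0,"z": 0.06,"twist": 0},{"x": 0,"y": 0,"z": 0.06,"twist": 0},{"x": 0,"y": 0,"z": 0.06,"twist": 0},{"x": 0,"y": 0,"z": 0.06,"twist": 0},{"x": 0,"y": 0,"z": 0.06,"twist": 0}]'

```text
time: 15.7
tool_pos: [630.6, -160.4, 142.7]
tcp_rot: [-3.141, 0.002, 2.943]
contact_force: [0.1, 1.3, 0.9]
grip_width: 64.3
finger_force: 0.0
```

```bash
python3 - <<'E'
from h import *
c=grab('wrist','w6.png')
go(629.5,-161,35.5); print(proj(c,[[629.5,-161,35],[629.5,-161,8]]))
im=c['pixels'].astype(int); s=im[150:262,215:345]
m=((s[:,:,1]>0.85*s[:,:,0])&(s.sum(2)>150)).astype(np.uint8)
n,l,st,ce=cv2.connectedComponentsWithStats(m)
for k in range(1,n):
    if st[k,4]>150: print(ce[k]+[215,150],st[k])
E
```

```text
shift [ 0.001  -0.0008  0.107 ] pos [ 630.5 -160.4  142.5] yaw 168.6 q6 -1.74 w 64.26700766354713 15.75
[[281.41783371 214.67395534]
 [281.29436593 204.85314393]]
[278.04720162 207.26163183] [  42   36   43   44 1483]
```

Capsule blob is 43 px wide (about 37 mm, the flange) at (278, 207), 2.7 mm further in −y than predicted. Descend and grip.

Emit:
play_rows --commands '[{"x": 0,"y": -0.003,"z": 0.02,"twist": 0},{"x": 0,"y": -0.003,"z": 0.045,"twist": 0},{"x": 0,"y": -0.003,"z": 0.07,"twist": 0},{"x": 0,"y": -0.003,"z": 0.09,"twist": 0},{"x": 0,"y": -0.003,"z": 0.102,"twist": 0},{"x": 0,"y": -0.003,"z": 0.105,"twist": 0},{"x": 0,"y": -0.003,"z": 0.105,"twist": 0},{"x": 0,"y": -0.003,"z": 0.105,"twist": 0}]'

```text
time: 16.55
tool_pos: [630.4, -163.6, 38.0]
tcp_rot: [-3.141, 0.002, 2.942]
contact_force: [0.3, 0.4, -0.6]
grip_width: 64.3
finger_force: 0.0
```

Emit:
play_rows --commands '[{"x": 0,"y": 0,"z": 0,"twist": 0},{"x": 0,"y": 0,"z": 0,"twist": 0},{"x": 0,"y": 0,"z": 0,"twist": 0},{"x": 0,"y": 0,"z": 0,"twist": 0},{"x": 0,"y": 0,"z": 0,"twist": 0},{"x": 0,"y": 0,"z": 0,"twist": 0},{"x": 0,"y": 0,"z": 0,"twist": 0},{"x": 0,"y": 0,"z": 0,"twist": 0}]' --jaw 1

```text
time: 17.35
tool_pos: [629.6, -163.3, 36.8]
tcp_rot: [3.141, 0.0, 2.942]
contact_force: [0.3, -0.6, 0.9]
grip_width: 26.7
finger_force: 29.8
```

Emit:
play_rows --commands '[{"x": 0,"y": 0,"z": -0.02,"twist": 0},{"x": 0,"y": 0,"z": -0.05,"twist": 0},{"x": 0,"y": 0,"z": -0.08,"twist": 0},{"x": 0,"y": 0,"z": -0.11,"twist": 0},{"x": 0,"y": 0,"z": -0.135,"twist": 0},{"x": 0,"y": 0,"z": -0.135,"twist": 0},{"x": 0,"y": 0,"z": -0.135,"twist": 0},{"x": 0,"y": 0,"z": -0.135,"twist": 0}]'

```text
time: 18.15
tool_pos: [628.8, -163.1, 170.0]
tcp_rot: [3.141, -0.003, 2.942]
contact_force: [-0.3, 0.4, -1.6]
grip_width: 27.0
finger_force: 29.8
```

```bash
python3 -c "
from h import *
go(604.9,106,170)"
```

```text
shift [0.0767 0.259  0.0004] pos [ 628.8 -163.1  170. ] yaw 168.58 q6 -1.74 w 26.979820411530437 18.15
```

Emit:
play_rows --commands '[{"x": 0.0096,"y": 0.0324,"z": 0,"twist": 5.6},{"x": 0.0192,"y": 0.0648,"z": 0,"twist": 11.2},{"x": 0.0288,"y": 0.097,"z": 0,"twist": 16.8},{"x": 0.0384,"y": 0.13,"z": 0,"twist": 22.4},{"x": 0.048,"y": 0.162,"z": 0,"twist": 28},{"x": 0.0575,"y": 0.194,"z": 0,"twist": 33.6},{"x": 0.067,"y": 0.227,"z": 0,"twist": 39.2},{"x": 0.077,"y": 0.259,"z": 0,"twist": 44.6}]'

```text
time: 18.95
tool_pos: [604.4, 107.1, 169.9]
tcp_rot: [-3.139, -0.002, 2.16]
contact_force: [-0.4, 0.3, 0.4]
grip_width: 26.9
finger_force: 29.8
```

Emit:
play_rows --commands '[{"x": 0,"y": 0,"z": 0.02,"twist": 0},{"x": 0,"y": 0,"z": 0.035,"twist": 0},{"x": 0,"y": 0,"z": 0.042,"twist": 0},{"x": 0,"y": 0,"z": 0.045,"twist": 0},{"x": 0,"y": 0,"z": 0.045,"twist": 0},{"x": 0,"y": 0,"z": 0.045,"twist": 0},{"x": 0,"y": 0,"z": 0.045,"twist": 0},{"x": 0,"y": 0,"z": 0.045,"twist": 0}]'

```text
time: 19.75
tool_pos: [605.7, 105.6, 127.3]
tcp_rot: [3.141, 0.0, 2.164]
contact_force: [0.5, -0.5, -0.1]
grip_width: 26.9
finger_force: 29.8
```

```bash
python3 -c "
from h import *
go(604.9,106,122.5)
d=bot.get_obs()['tool_pos'][:2]-[573.2,177.3]; print(np.hypot(*d),np.degrees(np.arctan2(d[1],d[0])))"
```

```text
shift [ 0.0007 -0.0004  0.0048] pos [605.7 105.6 127.3] yaw 123.97 q6 -0.54 w 26.897277503539875 19.75
78.66854827662928 -65.62556928508184
```

Emit:
play_rows --commands '[{"x": 0.001,"y": 0,"z": 0.003,"twist": 0},{"x": 0.001,"y": 0,"z": 0.003,"twist": 0},{"x": 0.001,"y": 0,"z": 0.003,"twist": 0},{"x": 0.001,"y": 0,"z": 0.003,"twist": 0},{"x": 0.001,"y": 0,"z": 0.003,"twist": 0},{"x": 0.001,"y": 0,"z": 0.003,"twist": 0},{"x": 0.001,"y": 0,"z": 0.003,"twist": 0},{"x": 0.001,"y": 0,"z": 0.003,"twist": 0}]'

```text
time: 20.55
tool_pos: [604.8, 106.6, 123.7]
tcp_rot: [3.142, -0.0, 2.164]
contact_force: [0.3, -0.1, -0.8]
grip_width: 26.6
finger_force: 29.8
```

Emit:
play_rows --commands '[{"x": 0,"y": 0,"z": 0,"twist": 0},{"x": 0,"y": 0,"z": 0,"twist": 0},{"x": 0,"y": 0,"z": 0,"twist": 0},{"x": 0,"y": 0,"z": 0,"twist": 0},{"x": 0,"y": 0,"z": 0,"twist": 0},{"x": 0,"y": 0,"z": 0,"twist": 0},{"x": 0,"y": 0,"z": 0,"twist": 0},{"x": 0,"y": 0,"z": 0,"twist": 0}]' --jaw 0.3

```text
time: 21.35
tool_pos: [604.8, 106.6, 123.7]
tcp_rot: [3.142, -0.0, 2.164]
contact_force: [-0.1, 0.6, -0.4]
grip_width: 64.2
finger_force: 0.0
```

Emit:
play_rows --commands '[{"x": 0,"y": 0,"z": -0.03,"twist": 0},{"x": 0,"y": 0,"z": -0.06,"twist": 0},{"x": 0,"y": 0,"z": -0.08,"twist": 0},{"x": 0,"y": 0,"z": -0.08,"twist": 0},{"x": 0,"y": 0,"z": -0.08,"twist": 0},{"x": 0,"y": 0,"z": -0.08,"twist": 0},{"x": 0,"y": 0,"z": -0.08,"twist": 0},{"x": 0,"y": 0,"z": -0.08,"twist": 0}]'

```text
time: 22.15
tool_pos: [604.5, 106.5, 202.7]
tcp_rot: [-3.14, -0.001, 2.164]
contact_force: [-0.4, 0.9, 0.0]
grip_width: 64.2
finger_force: 0.0
```

```bash
python3 -c "
from h import *
go(573.5,177,200)
c=grab('wrist','w7.png');np.save('w7.npy',c,allow_pickle=True)"
```

```text
shift [0.0757 0.0137 0.0027] pos [604.5 106.5 202.7] yaw 123.98 q6 -0.54 w 64.18891727416803 22.15
```

View pics/w7.png

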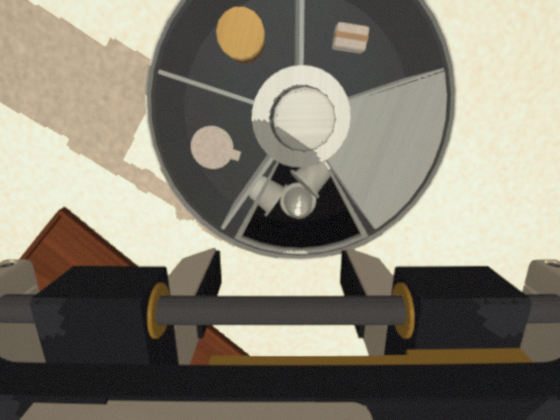

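Both capsules are in the compartment with the stock one: the first at (310, 178), the second leaning by the wall at (262, 193). Back to the knob.

Emit:
play_rows --commands '[{"x": 0.025,"y": 0.005,"z": 0,"twist": 0},{"x": 0.05,"y": 0.009,"z": 0,"twist": 0},{"x": 0.076,"y": 0.014,"z": 0,"twist": 0},{"x": 0.076,"y": 0.014,"z": 0,"twist": 0},{"x": 0.076,"y": 0.014,"z": 0,"twist": 0},{"x": 0.076,"y": 0.014,"z": 0,"twist": 0},{"x": 0.076,"y": 0.014,"z": 0,"twist": 0},{"x": 0.076,"y": 0.014,"z": 0,"twist": 0}]' --jaw 0

```text
time: 23.0
tool_pos: [574.2, 176.7, 203.6]
tcp_rot: [-3.142, -0.0, 2.163]
contact_force: [-0.2, 0.3, 0.1]
grip_width: 91.8
finger_force: 0.0
```

Emit:
play_rows --commands '[{"x": 0,"y": 0,"z": 0.03,"twist": 0},{"x": 0,"y": 0,"z": 0.06,"twist": 0},{"x": 0,"y": 0,"z": 0.081,"twist": 0},{"x": 0,"y": 0,"z": 0.081,"twist": 0},{"x": 0,"y": 0,"z": 0.081,"twist": 0},{"x": 0,"y": 0,"z": 0.081,"twist": 0},{"x": 0,"y": 0,"z": 0.081,"twist": 0},{"x": 0,"y": 0,"z": 0.081,"twist": 0}]'

```text
time: 23.8
tool_pos: [574.4, 177.5, 123.8]
tcp_rot: [3.14, 0.001, 2.164]
contact_force: [-0.7, 1.3, 0.2]
grip_width: 91.7
finger_force: 0.0
```

Emit:
play_rows --commands '[{"x": 0,"y": 0,"z": 0,"twist": 0},{"x": 0,"y": 0,"z": 0,"twist": 0},{"x": 0,"y": 0,"z": 0,"twist": 0},{"x": 0,"y": 0,"z": 0,"twist": 0},{"x": 0,"y": 0,"z": 0,"twist": 0},{"x": 0,"y": 0,"z": 0,"twist": 0},{"x": 0,"y": 0,"z": 0,"twist": 0},{"x": 0,"y": 0,"z": 0,"twist": 0}]' --jaw 1

```text
time: 24.6
tool_pos: [574.2, 177.6, 122.7]
tcp_rot: [3.141, 0.0, 2.164]
contact_force: [2.0, 0.3, -1.1]
grip_width: 39.6
finger_force: 30.0
```

Emit:
play_rows --commands '[{"x": 0,"y": 0,"z": 0,"twist": -5},{"x": 0,"y": 0,"z": 0,"twist": -10},{"x": 0,"y": 0,"z": 0,"twist": -15},{"x": 0,"y": 0,"z": 0,"twist": -20},{"x": 0,"y": 0,"z": 0,"twist": -25},{"x": 0,"y": 0,"z": 0,"twist": -30},{"x": 0,"y": 0,"z": 0,"twist": -35},{"x": 0,"y": 0,"z": 0,"twist": -40}]'

```text
time: 25.4
tool_pos: [573.8, 177.1, 122.7]
tcp_rot: [-3.141, -0.0, 2.866]
contact_force: [-0.0, -1.1, 1.3]
grip_width: 39.4
finger_force: 30.0
```

Emit:
play_rows --commands '[{"x": 0,"y": 0,"z": 0,"twist": -5},{"x": 0,"y": 0,"z": 0,"twist": -10},{"x": 0,"y": 0,"z": 0,"twist": -15},{"x": 0,"y": 0,"z": 0,"twist": -20},{"x": 0,"y": 0,"z": 0,"twist": -25},{"x": 0,"y": 0,"z": 0,"twist": -29},{"x": 0,"y": 0,"z": 0,"twist": -31.5},{"x": 0,"y": 0,"z": 0,"twist": -31.5}]'

```text
time: 26.2
tool_pos: [573.8, 176.5, 122.7]
tcp_rot: [-3.14, -0.001, -2.871]
contact_force: [-0.7, -5.4, 0.8]
grip_width: 39.4
finger_force: 30.0
```

Emit:
play_rows --commands '[{"x": 0,"y": 0,"z": 0,"twist": 0},{"x": 0,"y": 0,"z": 0,"twist": 0},{"x": 0,"y": 0,"z": 0,"twist": 0},{"x": 0,"y": 0,"z": 0,"twist": 0},{"x": 0,"y": 0,"z": 0,"twist": 0},{"x": 0,"y": 0,"z": 0,"twist": 0},{"x": 0,"y": 0,"z": 0,"twist": 0},{"x": 0,"y": 0,"z": 0,"twist": 0}]' --jaw 0

```text
time: 27.0
tool_pos: [574.0, 177.5, 122.7]
tcp_rot: [3.142, 0.0, -2.871]
contact_force: [-0.3, -0.5, 0.2]
grip_width: 91.7
finger_force: 0.0
```

Emit:
play_rows --commands '[{"x": 0,"y": 0,"z": -0.04,"twist": 0},{"x": 0,"y": 0,"z": -0.08,"twist": 0},{"x": 0,"y": 0,"z": -0.12,"twist": 0},{"x": 0,"y": 0,"z": -0.13,"twist": 0},{"x": 0,"y": 0,"z": -0.13,"twist": 0},{"x": 0,"y": 0,"z": -0.13,"twist": 0},{"x": 0,"y": 0,"z": -0.13,"twist": 0},{"x": 0,"y": 0,"z": -0.13,"twist": 0}]'

```text
time: 27.8
tool_pos: [573.4, 177.3, 251.0]
tcp_rot: [3.141, -0.003, -2.871]
contact_force: [-0.0, -0.4, 0.8]
grip_width: 91.6
finger_force: 0.0
```

```bash
python3 -c "
from h import *
c=grab('wrist','w8.png');np.save('w8.npy',c,allow_pickle=True)
go(350,350,250)"
```

```text
shift [0.1693 0.226  0.0018] pos [573.5 177.4 251.3] yaw -164.52 q6 -1.67 w 91.52219326870951 27.85
```

View pics/w8.png

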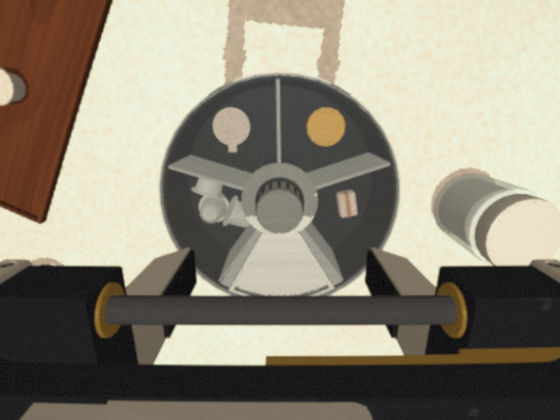

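The opening now lies over the blank (light wedge about (232–330, 285)), and three capsules show at (210, 200). I'll check the angle numerically, sampling around an arc.

```bash
python3 - <<'E'
from h import *
c=np.load('w8.npy',allow_pickle=True).item()
g=cv2.cvtColor(c['pixels'],cv2.COLOR_RGB2GRAY).astype(np.float32)
a=np.arange(-36,70,2.)
for r in(70,85):
    P=np.c_[573.5+r*np.cos(np.radians(a)),177.3+r*np.sin(np.radians(a)),np.full(len(a),88)]
    u=proj(c,P).astype(np.float32)
    print(r,list(zip(a.astype(int).tolist(),cv2.remap(g,u[:,:1],u[:,1:],1).ravel().astype(int).tolist())))
E
```

```text
70 [(-36, 66), (-34, 64), (-32, 65), (-30, 95), (-28, 121), (-26, 124), (-24, 125), (-22, 146), (-20, 155), (-18, 157), (-16, 154), (-14, 185), (-12, 200), (-10, 197), (-8, 196), (-6, 196), (-4, 194), (-2, 196), (0, 194), (2, 193), (4, 193), (6, 196), (8, 195), (10, 197), (12, 196), (14, 196), (16, 197), (18, 197), (20, 196), (22, 195), (24, 197), (26, 195), (28, 195), (30, 195), (32, 194), (34, 194), (36, 194), (38, 194), (40, 197), (42, 198), (44, 170), (46, 156), (48, 155), (50, 156), (52, 133), (54, 123), (56, 124), (58, 121), (60, 82), (62, 64), (64, 67), (66, 65), (68, 66)]
85 [(-36, 59), (-34, 58), (-32, 57), (-30, 61), (-28, 59), (-26, 107), (-24, 122), (-22, 141), (-20, 150), (-18, 156), (-16, 155), (-14, 180), (-12, 196), (-10, 201), (-8, 199), (-6, 199), (-4, 200), (-2, 198), (0, 199), (2, 199), (4, 201), (6, 200), (8, 201), (10, 199), (12, 202), (14, 199), (16, 201), (18, 201), (20, 201), (22, 201), (24, 199), (26, 198), (28, 199), (30, 197), (32, 199), (34, 197), (36, 198), (38, 195), (40, 200), (42, 199), (44, 190), (46, 155), (48, 157), (50, 151), (52, 134), (54, 124), (56, 76), (58, 58), (60, 59), (62, 60), (64, 60), (66, 61), (68, 59)]
```

Opening centre is at 15.3° against the plate's 14.9°, so the caddy is shut, and the tool is clear of everything. Handing in.

```bash
python3 -c "
from plant import bot
print(bot.close_job())"
```

```text
the job is handed in; nothing more can be done
None
```

I handed the job in at about 28 s on the robot clock, with both capsules in the stocked compartment and the caddy shut (opening within about 0.5° of the blank sector's centre, by my measurement); no verdict came back.

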